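Set the fruit slicer's thickness wheel with the play taken up

TASK

Set the fruit slicer to the clipped thickness mark: by its crank grip, wind the handwheel anticlockwise (seen from above), past the mark, until you feel the gauge plate come gently up against its opening stop, never straining it (its clutch must not slip). Then wind back clockwise and finish with the wheel's pointer on the mark, arriving clockwise so that the play is taken up against the clockwise lug, and let go without shifting the wheel. Leave the carton, jug and tamper where they stand.

Things in the scene. Friction and masses are not known exactly. Their poses are not given: they have to be found in the camera images.
- slicer: Fruit slicer fixed to the counter; origin on the counter under the handwheel's axis. White drum (196 mm across, 115 mm high) under the wheel; gauge plate and fence stand 130 to 250 mm from the axis along its own +y, up to 140 mm high. Turning the wheel takes under 1 N at the grip in the free play, 3 to 8 N while it drives the plate slowly; at the stop the force rises steeply. The wheel stays where left.
- hub (a point): Centre of the level aluminium handwheel (128 mm across, upright axis), on its axis, 148 mm above the counter, level with the top of the wheel's hub. Its axes are the slicer's.
- grip (a point): Centre of the black crank grip on the wheel: an upright round post 24 mm across, 50 mm tall, spinning freely on its pin, 50 mm out from the wheel's axis. This point is 178 mm above the counter, the grip's foot 150 mm, its top 200 mm; the wheel's face under it lies at 137 to 141 mm. It moves only on a level circle about the hub.
- pointer (a point): Outer end of the small pointer tab (6 mm wide) on the wheel's rim, exactly opposite the grip, 70 mm from the axis, 140 mm above the counter. The tab stands between two steel lugs of the ring below.
- mark (a point): The mark: centre line of the dark steel clip on the drum's rim, given at the same 70 mm from the axis and 140 mm up as the pointer (the clip itself lies 79 to 98 mm from the axis). Fixed in an episode, placed differently each time. The pointer is on the mark when these two points coincide.
- pointer_face (a point): Middle of the pointer tab's clockwise side face (seen from above), 70 mm from the axis, 3 mm from pointer.
- lug_face (a point): Face, towards the pointer, of the lug standing clockwise of it on the steel ring (152 mm across) under the wheel. The wheel turns the ring only by its tab pushing a lug, with about 0.3 rad (21 mm here) of free play between the two lugs. Play taken up clockwise: this point coincides with pointer_face; anticlockwise: they are 21 mm apart.
- ring (a joint): Slip of the ring's safety clutch, rad; positive anticlockwise. It stays at 0 unless the wheel is forced: against the stop it starts to slip at about 16 N at the grip (0.8 N m). Within 0.05 rad it is taken as not slipped; beyond, the setting is spoilt.
- plate_top (a point): Middle of the top edge of the upright gauge plate (160 x 6 x 100 mm). The ring drives it 1.5 mm per rad: towards the drum (slicer's -y, opening) as the ring turns anticlockwise from above. Opening ends at a solid, unseen stop, 0.5 to 1.6 rad of wheel anticlockwise beyond the mark, different each time: it must be felt.
- carton_mid (a point): Bystander: milk carton, 70 x 70 x 186 mm, point 80 mm above its foot. Leave alone.
- jug_mid (a point): Bystander: steel jug with a handle, 76 mm across, 90 mm high, point half-way up. Leave alone.
- tamper_mid (a point): Bystander: dark steel coffee tamper, 58 mm across, 85 mm high, point 40 mm above its foot. Leave alone.

How it is judged:
By the outcome, as a careful person would: the job done as asked, in the order asked, and still so for the second after the job is handed in, with the robot touching nothing.
It also fails if it takes over 51 s, if anything falls off the work surface, if the arm or the gripper's body presses on something with over 40 N, if the wrist force passes 120 N, or if a joint passes its speed limit or range.

ROBOT

A 6-joint arm with a two-finger parallel gripper is mounted at the origin on the work surface. World frame = base frame: x ahead of the robot, y to its left, z up, the work surface at z = 0. Lengths are in m, angles in rad, forces in N, time in s.
With the tool pointing down it reaches from about 0.25 to 0.775 m from the base axis. Payload 4 kg.
Tool frame: the origin (TCP) lies at the centre of the arm's flange, where the gripper is bolted on; the fingertips stand 199 mm ahead of it and the grasp point (between the pads) lies 180 mm ahead of it; z points along the fingers, y is the line along which they close (so a half turn about z gives the same grasp; the last joint's range is limited). The gripper opens to 94 mm and grips with 3 to 60 N. Pads are 16 mm wide; open, the fingers measure 119 mm over their backs; the gripper's body (75 mm by 177 mm) begins 78 mm behind the grasp point.
Start: joints at [1.171, 0.087, 1.371, -0, 1.684, -0.103], TCP at [0.161, 0.526, 0.405] pointing down, gripper open.
Joint ranges: [-3.1, 3.1], [-0.76, 2.03], [0.27, 2.55], [-1.08, 4.22], [0.17, 2.65], [-2.57, 2.57]. Speed limits (rad/s): [2.79, 2.79, 3.14, 3.14, 3.14, 3.14].

INTERFACE

Orientations are given as [roll, pitch, yaw] about the fixed x, y, z axes, in that order (R = Rz(yaw) Ry(pitch) Rx(roll)).
In Python, from bench import robot, eyes, models gives the robot as it stands.
- The arm moves only by the tool step_arm, never from a script. Its argument "commands" is a list that holds one entry, the list of rows, each a list of 7 numbers: the shift along the tool's x, y, z in mm, then the turn, a rotation vector about the tool's x, y, z in rad, then the finger opening in mm, from 0 to 94. In form: [[[tx, ty, tz, wx, wy, wz, gripper], ...]]. A call has 1 to 20 rows; each row shifts and turns the commanded pose from where the row before left it, along the tool's axes as they then stand; what a row does not reach is not made up. A row lasts 1/8 s, in which the tool goes at most 62.5 mm and 10.7 degrees, less where a joint would pass 70% of its speed; a pose out of reach is approached as far as the arm can. A call is refused whole if a number of a shift passes 62.5 or a number of a turn 0.188, either way. A call with a gripper value outside its range is refused whole. The fingers move at their own pace and stop on an object; the grip force is fixed at half the most. Time passes only in rows, so rows that do not move let the fingers close. It gives the time, the measured TCP pose, the force, the opening and the grip force at its end, in the units of the state.
- robot.get_obs(): the state, without advancing time (a new reading comes with each control period).
- eyes.snapshot(name): name is "scene" or "top" or "wrist"; returns a dict with "color" (400x640x3 uint8, red, green, blue), "camera_matrix" (3x3 intrinsics, pixels), "eye" and "rotation" of the camera in the world; the wrist camera has in their place "tool_from_camera" (4x4, takes a point from camera to tool coordinates, whose origin is the TCP and whose axes are the flange's). Camera axes: x right, y up, looking along -z (the intrinsics and any distortion apply to the point x, -y, -z); pixel columns grow to the right and rows downward; lengths in m; the calibration is good to about 2 mm. The wrist camera is an equidistant fisheye: a pixel r from the principal point sees the ray r / f radians off the axis. A picture is of the moment at which its call begins: read the wrist's pose just before it. There is no depth.
- robot.close_job(): hands the job in; it is judged then, once.
Trained networks look in a picture, given as the dict that the camera call returned (one of the last four; its "shot" number tells which), for a name from the list of things; names that differ only in an ending like _2 or _b are one class to them, and where a whole thing is asked for, a point or a joint stands for the part that bears it (a point fixed in the world has none). Each returns a list of dicts, best first, with "confidence" (0 to 1); they miss things now and then, are a little off and sometimes report something else, mostly with a low value. They report only what shows in the picture. A call takes as long as a camera call.
- models.masks_of(picture, query): "mask" (400x640 bool, what is visible of it) and "xy" ([column, row] in pixels, amid what is visible of it).
- models.tip_of(picture, query): "xy" ([column, row] in pixels: a listed point, or the origin of a listed thing).
The state is a dict: "time": time; "joint_positions": joint angles; "qvel": joint speeds; "joint_torque": joint torques, N m; "tool_pos": TCP position; "ee_rot": TCP orientation; "wrist_force": force on the tool from outside, world axes, zero at the start; "wrist_torque": the same for the moment, N m; "width": finger opening in m; "finger_force": force on a finger pad.
Only numpy, scipy, OpenCV 4.12 (cv2) and the standard library are available. Lean on these libraries where they do the work, as an engineer would, in place of code of your own. Each camera call takes 0.05 s, during which the arm holds its last target. There are 200 camera calls.

## Working session

There is one attempt and no reset: what is moved stays moved. The work goes in short steps, Python scripts to look and compute and a tool call to move; the robot and the scene stay as the last step left them, time stands still between calls to the robot, and variables do not carry over. Pictures are saved under pics/ and viewed, at most 10 in all, crops included, and the job is handed in when it is done.

Besides the shell and the picture viewer there is one more tool, called as name(argument=value, ...), one argument or row to a line, values as JSON. step_arm: Moves the arm, as the interface text tells. Its arguments: {"type":"object","properties":{"commands":{"type":"array"}},"required":["commands"]}

```bash
mkdir -p pics; ls
cat > h.py <<'E'
import numpy as np, cv2
from bench import robot, eyes, models
from scipy.spatial.transform import Rotation as R
def ray(p,xy):
    K=p["camera_matrix"]; x=(xy[0]-K[0,2])/K[0,0]; y=(xy[1]-K[1,2])/K[1,1]
    d=np.array([x,-y,-1.]); return p["eye"],p["rotation"]@d
def onz(p,xy,z):
    e,d=ray(p,xy); return e+d*(z-e[2])/d[2]
def tri(ps,xys):
    A=np.zeros((3,3));b=np.zeros(3)
    for p,xy in zip(ps,xys):
        e,d=ray(p,xy);d=d/np.linalg.norm(d);M=np.eye(3)-np.outer(d,d);A+=M;b+=M@e
    return np.linalg.solve(A,b)
def save(p,n): cv2.imwrite("pics/"+n,cv2.cvtColor(p["color"],cv2.COLOR_RGB2BGR))
E
python3 - <<'E'
from h import *
np.set_printoptions(precision=4,suppress=True)
Z=dict(hub=.148,grip=.178,pointer=.14,mark=.14,lug_face=.14,plate_top=.1,slicer=0,carton_mid=.08,jug_mid=.045,tamper_mid=.04)
for c in("top","scene"):
    p=eyes.snapshot(c); save(p,c+"0.png"); print(c,p["eye"])
    for n,z in Z.items():
        for r in models.tip_of(p,n)[:2]: print(n,np.round(r["xy"],1),round(r["confidence"],2),onz(p,r["xy"],z))
o=robot.get_obs();print(o["time"],o["tool_pos"],o["ee_rot"],o["wrist_force"])
E
```

```text
pics
top [0.5786 0.018  0.973 ]Traceback (most recent call last):
  File "<stdin>", line 7, in <module>
  File "h.py", line 8, in onz
    e,d=ray(p,xy); return e+d*(z-e[2])/d[2]
                                       ~^^^
IndexError: invalid index to scalar variable.
```

```bash
sed -i 's/return p\["eye"\],p\["rotation"\]@d/return np.array(p["eye"]),rot(p["rotation"])@d/; s/^def ray/def rot(r):\n    r=np.array(r); return r if r.ndim==2 else R.from_euler("xyz",r).as_matrix()\ndef ray/' h.py
python3 - <<'E'
from h import *
np.set_printoptions(precision=4,suppress=True)
Z=dict(hub=.148,grip=.178,pointer=.14,mark=.14,lug_face=.14,plate_top=.1,slicer=0,carton_mid=.08,jug_mid=.045,tamper_mid=.04)
for c in("top","scene"):
    p=eyes.snapshot(c); save(p,c+"0.png"); print(c,p["eye"],p["rotation"])
    for n,z in Z.items():
        for r in models.tip_of(p,n)[:2]: print(n,np.round(r["xy"],1),round(r["confidence"],2),onz(p,r["xy"],z))
o=robot.get_obs();print(o["time"],o["tool_pos"],o["ee_rot"],o["wrist_force"])
E
```

```text
top [0.5786 0.018  0.973 ] [ 0.0746  0.0019 -1.5518]
hub [291.2 244.5] 0.85 [0.5503 0.0727 0.148 ]
grip [278.6 268.5] 0.66 [0.5054 0.0937 0.178 ]
pointer [298.  212.7] 0.83 [0.614  0.0611 0.14  ]
mark [295.6 212.8] 0.65 [0.6137 0.0659 0.14  ]
lug_face [311.4 216.5] 0.81 [0.6069 0.0339 0.14  ]
plate_top [201.6 229.5] 0.63 [0.5765 0.2654 0.1   ]
slicer [295.4 245.9] 0.7 [0.5422 0.0726 0.    ]
carton_mid [391.2 258.8] 0.55 [ 0.5216 -0.1377  0.08  ]
jug_mid [260.9 156.5] 0.84 [0.744  0.1531 0.045 ]
jug_mid [388.9 261.2] 0.34 [ 0.514  -0.1387  0.045 ]
tamper_mid [327.3 170.2] 0.97 [0.7162 0.0018 0.04  ]
scene [1.0195 0.7585 0.6869] [0.9856 0.0128 2.667 ]
hub [377.1 197.7] 0.68 [0.5531 0.0799 0.148 ]
grip [405.2 180.7] 0.68 [0.4993 0.093  0.178 ]
pointer [343.7 207.5] 0.6 [0.6207 0.0684 0.14  ]
mark [346.5 206.4] 0.66 [0.6141 0.0677 0.14  ]
lug_face [343. 199.] 0.72 [0.6074 0.0421 0.14  ]
plate_top [422.1 256.9] 0.77 [0.5449 0.2202 0.1   ]
slicer [374.3 256.5] 0.76 [0.5515 0.0804 0.    ]
carton_mid [339.1 177.5] 0.59 [ 0.5257 -0.1197  0.08  ]
jug_mid [304.4 294.9] 0.87 [0.7496 0.1561 0.045 ]
jug_mid [375.7 260.1] 0.66 [0.5856 0.1353 0.045 ]
tamper_mid [372.  258.1] 0.72 [0.5854 0.1219 0.04  ]
tamper_mid [287.6 244.6] 0.6 [0.7149 0.0047 0.04  ]
1.2 [0.1609 0.5259 0.4047] [3.1415 0.     2.8448] [-0.0331  0.238  -0.0395]
```

View pics/top0.png

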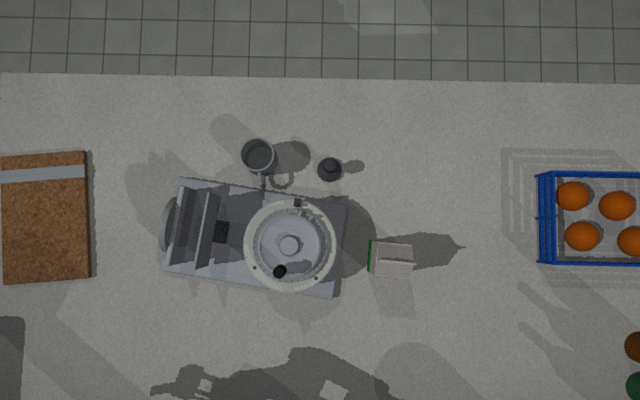

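View pics/scene0.png

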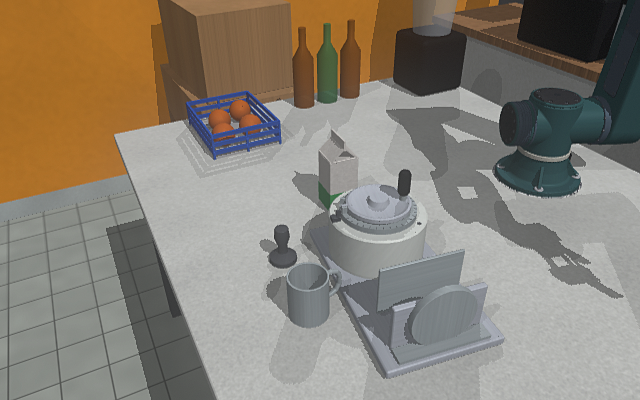

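step_arm(
  commands=[
    [[-38, -26, -5.5, 0, 0, 0, 94], [-38, -26, -5.5, 0, 0, 0, 94], [-38, -26, -5.5, 0, 0, 0, 94], [-38, -26, -5.5, 0, 0, 0, 94], [-38, -26, -5.5, 0, 0, 0, 94], [-38, -26, -5.5, 0, 0, 0, 94], [-38, -26, -5.5, 0, 0, 0, 94], [-38, -26, -5.5, 0, 0, 0, 94], [-38, -26, -5.5, 0, 0, 0, 94], [-38, -26, -5.5, 0, 0, 0, 94], [-38, -26, -5.5, 0, 0, 0, 94], [-38, -26, -5.5, 0, 0, 0, 94], [0, 0, 0, 0, 0, 0, 60]],
  ],
)

```text
time: 2.82
tool_pos: [0.5071, 0.0921, 0.4704]
ee_rot: [-3.141, -0.0, 2.84]
wrist_force: [-0.2, 0.6, -0.1]
width: 0.0871
finger_force: 0.0
```

step_arm(
  commands=[
    [[0, 0, 0, 0, 0, 0.18, 60], [0, 0, 0, 0, 0, 0.18, 60], [0, 0, 0, 0, 0, 0.18, 60], [0, 0, 0, 0, 0, 0.18, 60], [0, 0, 0, 0, 0, 0.18, 60], [0, 0, 0, 0, 0, 0.18, 60], [0, 0, 0, 0, 0, 0.18, 60], [0, 0, 0, 0, 0, 0.18, 60], [0, 0, 0, 0, 0, 0.18, 60], [0, 0, 0, 0, 0, 0.18, 60], [0, 0, 0, 0, 0, 0.18, 60], [0, 0, 0, 0, 0, 0.18, 60], [0, 0, 0, 0, 0, 0.18, 60], [0, 0, 0, 0, 0, 0.18, 60], [0, 0, 0, 0, 0, 0.18, 60], [0, 0, 0, 0, 0, 0.18, 60], [0, 0, 0, 0, 0, 0.18, 60], [0, 0, 0, 0, 0, 0.18, 60], [0, 0, 0, 0, 0, 0, 60]],
  ],
)

```text
time: 5.2
tool_pos: [0.505, 0.0951, 0.4707]
ee_rot: [-3.141, 0.0, -0.392]
wrist_force: [-0.3, 0.3, -0.1]
width: 0.0597
finger_force: 0.0
```

```bash
cat >> h.py <<'E'
def wray(p,o,xy):
    K=np.array(p["camera_matrix"]); T=np.array(p["tool_from_camera"])
    u=(xy[0]-K[0,2])/K[0,0]; v=(xy[1]-K[1,2])/K[1,1]; r=np.hypot(u,v)+1e-12
    d=np.array([np.sin(r)*u/r,-np.sin(r)*v/r,-np.cos(r)])
    Rt=rot(o["ee_rot"]); return np.array(o["tool_pos"])+Rt@T[:3,3], Rt@T[:3,:3]@d
def wpix(p,o,X):
    K=np.array(p["camera_matrix"]); T=np.array(p["tool_from_camera"]); Rt=rot(o["ee_rot"])
    c=T[:3,:3].T@(Rt.T@(np.array(X)-o["tool_pos"])-T[:3,3]); q=np.array([c[0],-c[1],-c[2]])
    th=np.arctan2(np.hypot(q[0],q[1]),q[2]); n=np.hypot(q[0],q[1])+1e-12
    return np.array([K[0,2]+K[0,0]*th*q[0]/n,K[1,2]+K[1,1]*th*q[1]/n])
def wonz(p,o,xy,z):
    e,d=wray(p,o,xy); return e+d*(z-e[2])/d[2]
ZW=dict(hub=.148,grip=.178,pointer=.14,mark=.14,lug_face=.14,pointer_face=.14)
def wlook(name):
    np.set_printoptions(precision=4,suppress=True)
    o=robot.get_obs(); p=eyes.snapshot("wrist"); save(p,name)
    print(o["time"],o["tool_pos"],o["ee_rot"],o["wrist_force"],o["width"],o["joint_positions"])
    P={}
    for n,z in ZW.items():
        for r in models.tip_of(p,n)[:2]:
            X=wonz(p,o,r["xy"],z); P.setdefault(n,X); print(n,np.round(r["xy"],1),round(r["confidence"],2),X)
    return o,p,P
E
python3 -c "
from h import *
o,p,P=wlook('w1.png'); print(p['tool_from_camera'],p['camera_matrix'])"
```

```text
5.2 [0.505  0.0951 0.4707] [-3.1411  0.0004 -0.3917] [-0.3021  0.2524 -0.1211] 0.059682856637524144 [0.0756 0.0031 1.3285 0.0006 1.8101 2.0383]
hub [318.8 142.2] 0.78 [0.551  0.0802 0.148 ]
grip [327.3 199.2] 0.57 [0.5024 0.0916 0.178 ]
grip [321.1 132. ] 0.2 [0.5615 0.0733 0.178 ]
pointer [314.5  68.7] 0.76 [0.6204 0.0562 0.14  ]
mark [302.1  75.3] 0.51 [0.619 0.07  0.14 ]
lug_face [335.7  72. ] 0.69 [0.6094 0.0381 0.14  ]
pointer_face [315.4  71.1] 0.66 [0.6178 0.0563 0.14  ]
[[ 0.0005  0.9606  0.2778  0.0814]
 [ 1.     -0.0002 -0.0011 -0.0006]
 [-0.001   0.2778 -0.9606  0.0196]
 [ 0.      0.      0.      1.    ]] [[309.7069   0.     322.1347]
 [  0.     309.7069 195.6056]
 [  0.       0.       1.    ]]
```

View pics/w1.png

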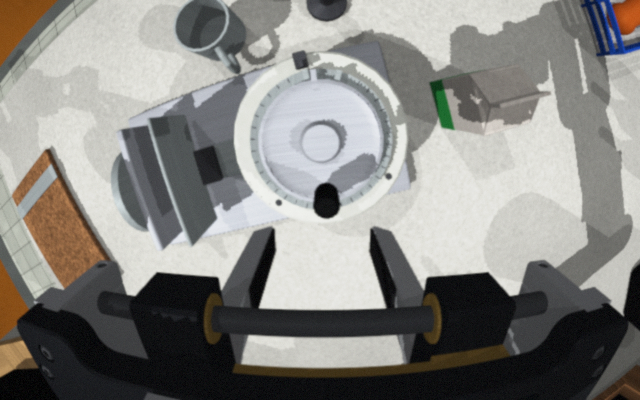

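Run:
```python
import cv2
a=cv2.imread("pics/w1.png")[40:120,260:380]; b=cv2.imread("pics/top0.png")[190:300,230:350]
a=cv2.resize(a,(600,400),interpolation=cv2.INTER_CUBIC); cv2.imwrite("pics/c1.png",a)
```

```text
(no output)
```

View pics/c1.png

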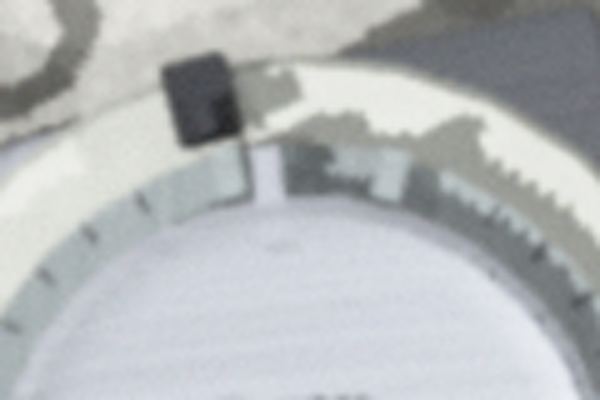

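step_arm(
  commands=[
    [[-0.5, 1.3, 28, 0, 0, -0.06, 60], [0, 0, 28, 0, 0, 0, 60], [0, 0, 28, 0, 0, 0, 60], [0, 0, 28, 0, 0, 0, 60], [0, 0, 0, 0, 0, 0, 28], [0, 0, 0, 0, 0, 0, 28], [0, 0, 0, 0, 0, 0, 28], [0, 0, 0, 0, 0, 0, 28]],
  ],
)

```text
time: 6.55
tool_pos: [0.5049, 0.0932, 0.36]
ee_rot: [-3.141, -0.002, -0.335]
wrist_force: [0.3, -0.7, -0.9]
width: 0.0283
finger_force: 0.0
```

```bash
python3 -c "
from h import *
o,p,P=wlook('w2.png')"
```

```text
6.55 [0.5049 0.0932 0.36  ] [-3.1406 -0.0021 -0.3352] [ 0.3063 -0.6989 -0.8657] 0.028270543390350324 [0.0721 0.0182 1.5315 0.0001 1.5896 1.9781]
hub [321.9 166.8] 0.85 [0.5479 0.0791 0.148 ]
grip [326.3 257.5] 0.84 [0.5016 0.0925 0.178 ]
grip [322.5 139. ] 0.39 [0.5672 0.072  0.178 ]
pointer [316.8  53.2] 0.63 [0.6178 0.0582 0.14  ]
lug_face [352.7  58.1] 0.92 [0.6075 0.0376 0.14  ]
pointer_face [316.6  54.4] 0.64 [0.6171 0.0586 0.14  ]
```

View pics/w2.png

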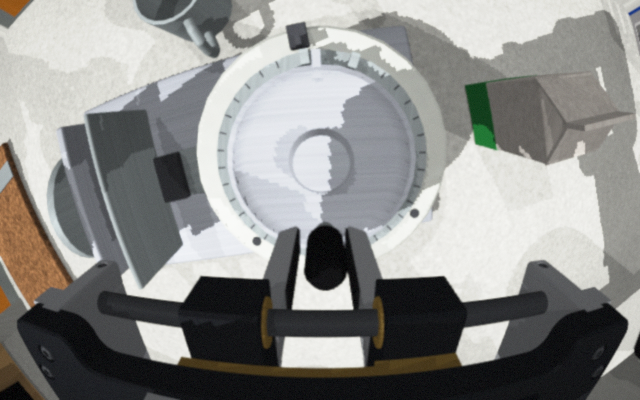

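step_arm(
  commands=[
    [[0.06, 2.5, 0, 0, 0, -0.05, 28], [0.06, 2.5, 0, 0, 0, -0.05, 28], [0.06, 2.5, 0, 0, 0, -0.05, 28], [0.06, 2.5, 0, 0, 0, -0.05, 28], [0.06, 2.5, 0, 0, 0, -0.05, 28]],
  ],
)

```text
time: 7.52
tool_pos: [0.5021, 0.0823, 0.3586]
ee_rot: [-3.137, -0.0, -0.082]
wrist_force: [0.6, 6.2, -0.9]
width: 0.0282
finger_force: 2.7
```

step_arm(
  commands=[
    [[0.06, 2.5, 0, 0, 0, -0.05, 28], [0.06, 2.5, 0, 0, 0, -0.05, 28], [0.06, 2.5, 0, 0, 0, -0.05, 28], [0.06, 2.5, 0, 0, 0, -0.05, 28]],
  ],
)

```text
time: 8.02
tool_pos: [0.502, 0.0724, 0.3586]
ee_rot: [-3.137, 0.0, 0.118]
wrist_force: [-1.0, 5.7, -0.5]
width: 0.028
finger_force: 2.7
```

```bash
cat >> h.py <<'E'
def meas(name):
    o,p,P=wlook(name)
    Rt=rot(o["ee_rot"])
    print({n:np.round(1e3*(Rt.T@(X-o["tool_pos"])),1)[:2] for n,X in P.items()})
    c=models.masks_of(p,"mark"); 
    print([(r["xy"],round(r["confidence"],2)) for r in c[:2]], "Ftool",Rt.T@o["wrist_force"])
    return o,p,P
E
python3 -c "
from h import *
meas('w3.png')"
```

```text
8.025 [0.502  0.0724 0.3586] [-3.1367  0.0001  0.1179] [-0.9969  5.6707 -0.5295] 0.02798710608047284 [0.03   0.0056 1.547  0.0048 1.5895 1.4829]
hub [322.4 161.1] 0.92 [0.5504 0.0791 0.148 ]
grip [318.7 253.7] 0.71 [0.5017 0.0754 0.178 ]
pointer [325.3  49. ] 0.62 [0.6215 0.0858 0.14  ]
pointer [334.5  53.9] 0.28 [0.619  0.0797 0.14  ]
mark [352.4  55.9] 0.63 [0.6192 0.0683 0.14  ]
lug_face [367.2  59. ] 0.81 [0.6186 0.0587 0.14  ]
pointer_face [334.9  52.2] 0.56 [0.6201 0.0795 0.14  ]
{'hub': array([48.8,  0. ]), 'grip': array([ 0. , -2.1]), 'pointer': array([120.2,   1.8]), 'mark': array([115.9,  18.9]), 'lug_face': array([114.2,  28.4]), 'pointer_face': array([118.2,   7.9])}
[] Ftool [-0.3227 -5.746   0.5575]
```

step_arm(
  commands=[
    [[0.06, 2.5, 0, 0, 0, -0.05, 28], [0.06, 2.5, 0, 0, 0, -0.05, 28], [0.06, 2.5, 0, 0, 0, -0.05, 28]],
  ],
)

```text
time: 8.8
tool_pos: [0.5033, 0.0646, 0.3586]
ee_rot: [-3.138, 0.0, 0.267]
wrist_force: [-2.0, 5.4, 0.8]
width: 0.0279
finger_force: 2.7
```

step_arm(
  commands=[
    [[0.02, 1.25, 0, 0, 0, -0.025, 28], [0.02, 1.25, 0, 0, 0, -0.025, 28]],
  ],
)

```text
time: 9.05
tool_pos: [0.504, 0.062, 0.3586]
ee_rot: [-3.139, 0.0, 0.316]
wrist_force: [-1.8, 5.1, 0.4]
width: 0.0282
finger_force: 2.6
```

step_arm(
  commands=[
    [[0.02, 1.25, 0, 0, 0, -0.025, 28], [0.02, 1.25, 0, 0, 0, -0.025, 28]],
  ],
)

```text
time: 9.3
tool_pos: [0.5048, 0.0597, 0.3586]
ee_rot: [-3.139, 0.001, 0.366]
wrist_force: [-2.1, 4.5, 0.8]
width: 0.0283
finger_force: 2.6
```

step_arm(
  commands=[
    [[0.02, 1.25, 0, 0, 0, -0.025, 28], [0.02, 1.25, 0, 0, 0, -0.025, 28]],
  ],
)

```text
time: 9.55
tool_pos: [0.5057, 0.0573, 0.3586]
ee_rot: [-3.139, 0.001, 0.416]
wrist_force: [-3.1, 4.6, 0.7]
width: 0.0282
finger_force: 2.6
```

step_arm(
  commands=[
    [[0.02, 1.25, 0, 0, 0, -0.025, 28], [0.02, 1.25, 0, 0, 0, -0.025, 28]],
  ],
)

```text
time: 9.8
tool_pos: [0.5068, 0.055, 0.3586]
ee_rot: [-3.139, 0.001, 0.466]
wrist_force: [-1.9, 4.9, 1.4]
width: 0.0281
finger_force: 2.6
```

step_arm(
  commands=[
    [[0.02, 1.25, 0, 0, 0, -0.025, 28], [0.02, 1.25, 0, 0, 0, -0.025, 28]],
  ],
)

```text
time: 10.05
tool_pos: [0.5079, 0.0528, 0.3586]
ee_rot: [-3.139, 0.001, 0.515]
wrist_force: [-3.2, 4.5, 1.1]
width: 0.0279
finger_force: 2.6
```

step_arm(
  commands=[
    [[0.02, 1.25, 0, 0, 0, -0.025, 28], [0.02, 1.25, 0, 0, 0, -0.025, 28]],
  ],
)

```text
time: 10.3
tool_pos: [0.5091, 0.0506, 0.3586]
ee_rot: [-3.139, 0.001, 0.565]
wrist_force: [-4.1, 4.4, 2.3]
width: 0.0282
finger_force: 2.6
```

step_arm(
  commands=[
    [[0.02, 1.25, 0, 0, 0, -0.025, 28], [0.02, 1.25, 0, 0, 0, -0.025, 28]],
  ],
)

```text
time: 10.55
tool_pos: [0.5105, 0.0485, 0.3586]
ee_rot: [-3.139, 0.001, 0.615]
wrist_force: [-3.7, 4.5, 1.3]
width: 0.0278
finger_force: 2.6
```

step_arm(
  commands=[
    [[0.02, 1.25, 0, 0, 0, -0.025, 28], [0.02, 1.25, 0, 0, 0, -0.025, 28]],
  ],
)

```text
time: 10.8
tool_pos: [0.512, 0.0466, 0.3586]
ee_rot: [-3.139, 0.001, 0.665]
wrist_force: [-2.8, 4.3, 1.6]
width: 0.0281
finger_force: 2.6
```

step_arm(
  commands=[
    [[0.02, 1.25, 0, 0, 0, -0.025, 28], [0.02, 1.25, 0, 0, 0, -0.025, 28]],
  ],
)

```text
time: 11.05
tool_pos: [0.5136, 0.0446, 0.3585]
ee_rot: [-3.138, 0.001, 0.715]
wrist_force: [-3.5, 2.8, 0.9]
width: 0.0276
finger_force: 2.6
```

step_arm(
  commands=[
    [[0.02, 1.25, 0, 0, 0, -0.025, 28], [0.02, 1.25, 0, 0, 0, -0.025, 28]],
  ],
)

```text
time: 11.3
tool_pos: [0.5153, 0.0428, 0.3585]
ee_rot: [-3.138, 0.001, 0.765]
wrist_force: [-3.0, 3.9, 1.0]
width: 0.028
finger_force: 2.6
```

step_arm(
  commands=[
    [[0.02, 1.25, 0, 0, 0, -0.025, 28], [0.02, 1.25, 0, 0, 0, -0.025, 28]],
  ],
)

```text
time: 11.55
tool_pos: [0.5171, 0.041, 0.3585]
ee_rot: [-3.138, 0.001, 0.815]
wrist_force: [-2.5, 4.2, 1.2]
width: 0.0282
finger_force: 2.6
```

step_arm(
  commands=[
    [[0.02, 1.25, 0, 0, 0, -0.025, 28], [0.02, 1.25, 0, 0, 0, -0.025, 28]],
  ],
)

```text
time: 11.8
tool_pos: [0.5189, 0.0393, 0.3585]
ee_rot: [-3.138, 0.001, 0.865]
wrist_force: [-3.4, 4.2, 2.2]
width: 0.0281
finger_force: 2.6
```

step_arm(
  commands=[
    [[0.02, 1.25, 0, 0, 0, -0.025, 28], [0.02, 1.25, 0, 0, 0, -0.025, 28]],
  ],
)

```text
time: 12.05
tool_pos: [0.5208, 0.0377, 0.3585]
ee_rot: [-3.138, 0.001, 0.915]
wrist_force: [-4.1, 3.6, 1.7]
width: 0.0281
finger_force: 2.6
```

step_arm(
  commands=[
    [[0.02, 1.25, 0, 0, 0, -0.025, 28], [0.02, 1.25, 0, 0, 0, -0.025, 28]],
  ],
)

```text
time: 12.3
tool_pos: [0.5228, 0.0362, 0.3585]
ee_rot: [-3.138, 0.001, 0.965]
wrist_force: [-3.9, 3.1, 2.3]
width: 0.0282
finger_force: 2.6
```

step_arm(
  commands=[
    [[0.02, 1.25, 0, 0, 0, -0.025, 28], [0.02, 1.25, 0, 0, 0, -0.025, 28]],
  ],
)

```text
time: 12.55
tool_pos: [0.5249, 0.0348, 0.3585]
ee_rot: [-3.138, 0.001, 1.015]
wrist_force: [-3.9, 3.1, 2.2]
width: 0.0284
finger_force: 2.6
```

step_arm(
  commands=[
    [[0.02, 1.25, 0, 0, 0, -0.025, 28], [0.02, 1.25, 0, 0, 0, -0.025, 28]],
  ],
)

```text
time: 12.8
tool_pos: [0.527, 0.0335, 0.3585]
ee_rot: [-3.138, 0.001, 1.065]
wrist_force: [-4.8, 3.4, 2.3]
width: 0.0279
finger_force: 2.6
```

step_arm(
  commands=[
    [[0.02, 1.25, 0, 0, 0, -0.025, 28], [0.02, 1.25, 0, 0, 0, -0.025, 28]],
  ],
)

```text
time: 13.05
tool_pos: [0.5292, 0.0322, 0.3585]
ee_rot: [-3.138, 0.001, 1.115]
wrist_force: [-5.0, 2.8, 2.3]
width: 0.0283
finger_force: 2.6
```

step_arm(
  commands=[
    [[0.02, 1.25, 0, 0, 0, -0.025, 28], [0.02, 1.25, 0, 0, 0, -0.025, 28]],
  ],
)

```text
time: 13.3
tool_pos: [0.5314, 0.0311, 0.3585]
ee_rot: [-3.138, 0.001, 1.165]
wrist_force: [-4.7, 2.4, 2.2]
width: 0.0279
finger_force: 2.6
```

step_arm(
  commands=[
    [[0.02, 1.25, 0, 0, 0, -0.025, 28], [0.02, 1.25, 0, 0, 0, -0.025, 28]],
  ],
)

```text
time: 13.55
tool_pos: [0.5337, 0.0301, 0.3585]
ee_rot: [-3.138, 0.001, 1.215]
wrist_force: [-5.0, 2.6, 2.3]
width: 0.0277
finger_force: 2.6
```

step_arm(
  commands=[
    [[0.02, 1.25, 0, 0, 0, -0.025, 28], [0.02, 1.25, 0, 0, 0, -0.025, 28]],
  ],
)

```text
time: 13.8
tool_pos: [0.536, 0.0292, 0.3585]
ee_rot: [-3.137, 0.001, 1.265]
wrist_force: [-5.1, 1.7, 2.2]
width: 0.028
finger_force: 2.6
```

step_arm(
  commands=[
    [[0.02, 1.25, 0, 0, 0, -0.025, 28], [0.02, 1.25, 0, 0, 0, -0.025, 28]],
  ],
)

```text
time: 14.05
tool_pos: [0.5382, 0.0286, 0.3585]
ee_rot: [-3.136, 0.002, 1.315]
wrist_force: [-6.3, 1.8, 3.6]
width: 0.0284
finger_force: 3.7
```

step_arm(
  commands=[
    [[0.01, 0.6, 0, 0, 0, -0.012, 28], [0.01, 0.4, 0, 0, 0, -0.008, 28]],
  ],
)

```text
time: 14.3
tool_pos: [0.5388, 0.0284, 0.3584]
ee_rot: [-3.134, 0.002, 1.334]
wrist_force: [-8.3, 2.4, 3.7]
width: 0.0281
finger_force: 4.4
```

step_arm(
  commands=[
    [[0, 0.6, 0, 0, 0, -0.012, 28], [0, 0, 0, 0, 0, 0, 28]],
  ],
)

```text
time: 14.55
tool_pos: [0.539, 0.0284, 0.3584]
ee_rot: [-3.133, 0.002, 1.346]
wrist_force: [-8.9, 3.2, 4.3]
width: 0.0281
finger_force: 4.8
```

step_arm(
  commands=[
    [[0.06, -2.5, 0, 0, 0, 0.05, 28], [0.06, -2.5, 0, 0, 0, 0.05, 28], [0.06, -2.5, 0, 0, 0, 0.05, 28], [0.06, -2.5, 0, 0, 0, 0.05, 28], [0.06, -2.5, 0, 0, 0, 0.05, 28], [0.06, -2.5, 0, 0, 0, 0.05, 28], [0.06, -2.5, 0, 0, 0, 0.05, 28], [0.06, -2.5, 0, 0, 0, 0.05, 28], [0.06, -2.5, 0, 0, 0, 0.05, 28], [0.06, -2.5, 0, 0, 0, 0.05, 28], [0.06, -2.5, 0, 0, 0, 0.05, 28], [0.06, -2.5, 0, 0, 0, 0.05, 28], [0.06, -2.5, 0, 0, 0, 0.05, 28]],
  ],
)

```text
time: 16.18
tool_pos: [0.5145, 0.0431, 0.3587]
ee_rot: [3.135, 0.001, 0.692]
wrist_force: [3.4, -4.8, -0.8]
width: 0.0279
finger_force: 2.8
```

step_arm(
  commands=[
    [[0.06, -2.5, 0, 0, 0, 0.05, 28], [0.06, -2.5, 0, 0, 0, 0.05, 28], [0.06, -2.5, 0, 0, 0, 0.05, 28], [0.06, -2.5, 0, 0, 0, 0.05, 28], [0.06, -2.5, 0, 0, 0, 0.05, 28], [0.06, -2.5, 0, 0, 0, 0.05, 28], [0.06, -2.5, 0, 0, 0, 0.05, 28], [0.06, -2.5, 0, 0, 0, 0.05, 28], [0.06, -2.5, 0, 0, 0, 0.05, 28], [0.06, -2.5, 0, 0, 0, 0.05, 28], [0.06, -2.5, 0, 0, 0, 0.05, 28], [0.06, -2.5, 0, 0, 0, 0.05, 28]],
  ],
)

```text
time: 17.68
tool_pos: [0.5025, 0.0701, 0.3587]
ee_rot: [3.135, -0.0, 0.092]
wrist_force: [0.8, -5.4, -0.3]
width: 0.0281
finger_force: 2.8
```

Run:
```python
from h import *
o,p,P=meas('w4.png')
g=p["color"]
c=cv2.resize(g[20:100,260:400],(800,457),interpolation=cv2.INTER_CUBIC); cv2.imwrite("pics/c4.png",c[:,:,::-1])
```

```text
17.675 [0.5025 0.0701 0.3587] [ 3.1348 -0.0002  0.0922] [ 0.8416 -5.4293 -0.3027] 0.028107894731936704 [ 0.0289  0.0059  1.5465 -0.0068  1.5886  1.5074]
hub [313.2 162.9] 0.66 [0.5496 0.0788 0.148 ]
grip [330.8 256.7] 0.86 [0.5011 0.0638 0.178 ]
pointer [294.6  51.2] 0.69 [0.6196 0.0971 0.14  ]
pointer [300.1  49.7] 0.49 [0.6208 0.0937 0.14  ]
mark [339.2  56.8] 0.87 [0.6184 0.0687 0.14  ]
lug_face [300.7  51.4] 0.62 [0.6197 0.0932 0.14  ]
pointer_face [300.1  52.8] 0.96 [0.6187 0.0935 0.14  ]
{'hub': array([47.7, -5.7]), 'grip': array([-2. ,  4.9]), 'pointer': array([119. , -17.6]), 'mark': array([115.2,  10.6]), 'lug_face': array([118.8, -13.7]), 'pointer_face': array([117.9, -14.1])}
[([345.3, 35.4], 0.89)] Ftool [0.3381 5.4816 0.3401]
```

View pics/c4.png

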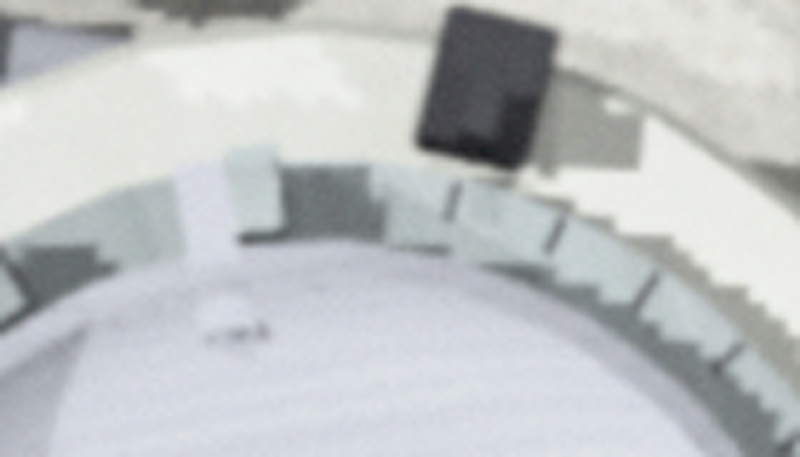

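```bash
cat >> h.py <<'E'
H=np.array([.550,.079])
def ang(X): d=X[:2]-H; return round(float(np.arctan2(d[1],d[0])),4), round(float(np.hypot(*d)),4)
E
python3 - <<'E'
from h import *
o=robot.get_obs(); p=eyes.snapshot("wrist")
for z in(.115,.12,.125,.13): print(z,ang(wonz(p,o,(345.1,35.4),z)), [ang(wonz(p,o,(260+a/5.714,20+b/5.714),z)) for a,b in((450,5),(557,35),(520,168),(418,142))])
for a,b in((203,163),(212,260),(225,160)): print("ptr",ang(wonz(p,o,(260+a/5.714,20+b/5.714),.14)))
# rim of the wheel/drum circle: hub check by mask
for n in("hub",):
    for r in models.tip_of(p,n)[:1]: print(n,wonz(p,o,r["xy"],.148))
print(models.tip_of(p,"mark")[:1],o["time"])
E
```

```text
0.115 (-0.1426, 0.0901) [(-0.0726, 0.1001), (-0.2121, 0.0997), (-0.2235, 0.0811), (-0.0617, 0.0811)]
0.12 (-0.1415, 0.0888) [(-0.0722, 0.0986), (-0.2106, 0.0982), (-0.2216, 0.08), (-0.0613, 0.0801)]
0.125 (-0.1405, 0.0875) [(-0.0718, 0.0971), (-0.2091, 0.0967), (-0.2196, 0.0789), (-0.0608, 0.079)]
0.13 (-0.1393, 0.0863) [(-0.0713, 0.0956), (-0.2075, 0.0952), (-0.2175, 0.0779), (-0.0604, 0.078)]
ptr (0.26, 0.0736)
ptr (0.2734, 0.0624)
ptr (0.2266, 0.0736)
hub [0.54878277 0.07854293 0.148     ]
[{'xy': [341.8, 54.7], 'confidence': 0.94}] 18.075
```

step_arm(
  commands=[
    [[0.06, -2.5, 0, 0, 0, 0.05, 28], [0.06, -2.5, 0, 0, 0, 0.05, 28], [0.06, -2.5, 0, 0, 0, 0.05, 28], [0.06, -2.5, 0, 0, 0, 0.05, 28], [0.06, -2.5, 0, 0, 0, 0.05, 28], [0.06, -2.5, 0, 0, 0, 0.05, 28], [0.03, -1.5, 0, 0, 0, 0.03, 28], [0, 0, 0, 0, 0, 0, 28]],
  ],
)

```text
time: 19.23
tool_pos: [0.5033, 0.0873, 0.3587]
ee_rot: [3.138, -0.0, -0.234]
wrist_force: [-1.0, -4.7, 0.6]
width: 0.0279
finger_force: 2.5
```

Run:
```python
from h import *
o,p,P=meas('w5.png'); print({k:ang(v) for k,v in P.items()})
c=cv2.resize(p["color"][15:95,250:390],(800,457),interpolation=cv2.INTER_CUBIC); cv2.imwrite("pics/c5.png",c[:,:,::-1])
```

```text
19.225 [0.5033 0.0873 0.3587] [ 3.1378 -0.0004 -0.234 ] [-1.0357 -4.7326  0.6492] 0.027885259905392076 [ 0.0618  0.014   1.5383 -0.0037  1.59    1.8666]
hub [316.9 163.7] 0.82 [0.5498 0.0791 0.148 ]
grip [327.3 256. ] 0.92 [0.501  0.0844 0.178 ]
mark [310.   55.1] 0.63 [0.6181 0.0674 0.14  ]
lug_face [309.4  52.6] 0.92 [0.6198 0.0673 0.14  ]
pointer_face [308.1  51.4] 0.73 [0.6207 0.068  0.14  ]
{'hub': array([47. , -3.6]), 'grip': array([-1.6,  2.7]), 'mark': array([116.2,  -8. ]), 'lug_face': array([117.8,  -8.4]), 'pointer_face': array([118.6,  -9.2])}
[([308.6, 31.0], 0.82), ([126.5, 168.4], 0.7)] Ftool [ 0.0901  4.8462 -0.6308]
{'hub': (2.5662, 0.0002), 'grip': (3.0315, 0.0493), 'mark': (-0.1694, 0.069), 'lug_face': (-0.1656, 0.0707), 'pointer_face': (-0.1549, 0.0716)}
```

View pics/c5.png

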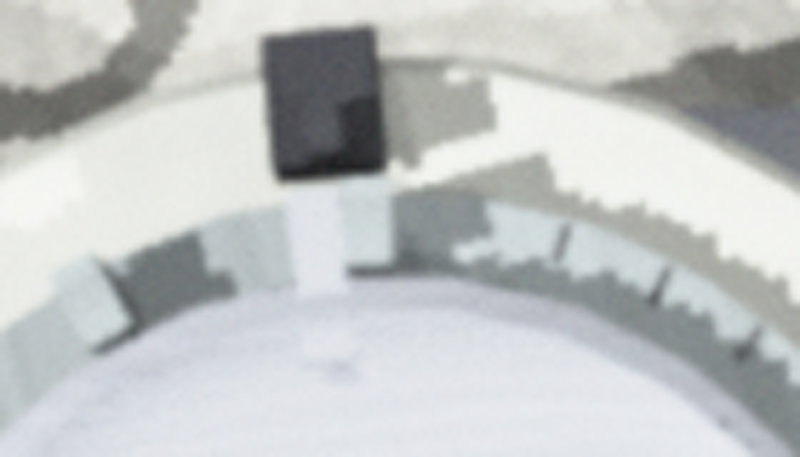

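```bash
cat > m.py <<'E'
from h import *
import sys
def cmp(x0,y0,ptr,clip):
    o=robot.get_obs(); p=eyes.snapshot("wrist"); f=lambda a,b:(x0+(a+.5)/5.714-.5,y0+(b+.5)/5.714-.5)
    for hy in(.078,.079,.080):
        H[1]=hy
        print(hy,"ptr",[ang(wonz(p,o,f(*q),.14)) for q in ptr],"clip",np.mean([ang(wonz(p,o,f(*q),.122))[0] for q in clip]))
    print(o["time"])
E
python3 -c "
from m import *
cmp(250,15,[(315,188),(325,292),(287,188),(343,188),(300,280),(350,280)],[(263,38),(377,27),(386,172),(277,181)])"
```

```text
0.078 ptr [(-0.114, 0.0743), (-0.1088, 0.0622), (-0.0729, 0.0748), (-0.1556, 0.0739), (-0.0687, 0.064), (-0.1548, 0.0632)] clip -0.1371
0.079 ptr [(-0.1274, 0.0744), (-0.1248, 0.0623), (-0.0863, 0.0748), (-0.1689, 0.0741), (-0.0843, 0.064), (-0.1704, 0.0634)] clip -0.14832499999999998
0.08 ptr [(-0.1407, 0.0745), (-0.1407, 0.0624), (-0.0996, 0.0749), (-0.1822, 0.0743), (-0.0998, 0.0641), (-0.1859, 0.0636)] clip -0.1595
19.625
```

step_arm(
  commands=[
    [[0, -0.7, 0, 0, 0, 0.014, 28], [0, 0, 0, 0, 0, 0, 28]],
  ],
)

```text
time: 19.92
tool_pos: [0.5034, 0.0882, 0.3587]
ee_rot: [3.139, -0.0, -0.248]
wrist_force: [-1.5, -4.8, 0.8]
width: 0.0282
finger_force: 2.5
```

Run:
```python
from h import *
H[1]=.0797
o,p,P=meas('w6.png'); print({k:ang(v) for k,v in P.items()})
c=cv2.resize(p["color"][15:95,250:390],(800,457),interpolation=cv2.INTER_CUBIC); cv2.imwrite("pics/c6.png",c[:,:,::-1])
```

```text
19.925 [0.5034 0.0882 0.3587] [ 3.1385 -0.0003 -0.2476] [-1.5219 -4.7739  0.8273] 0.028214494178584813 [ 0.0633  0.0145  1.5378 -0.003   1.5899  1.8816]
hub [319.2 165. ] 0.57 [0.5487 0.0783 0.148 ]
grip [325.  254.5] 0.69 [0.5024 0.0865 0.178 ]
pointer [303.8  52.1] 0.74 [0.6208 0.0701 0.14  ]
mark [305.   55.2] 0.91 [0.6187 0.0699 0.14  ]
pointer_face [310.4  51.9] 0.57 [0.6199 0.0661 0.14  ]
{'hub': array([46.2, -2.2]), 'grip': array([-0.6,  1.3]), 'pointer': array([118.2, -12. ]), 'mark': array([116.1, -11.2]), 'pointer_face': array([118.3,  -7.8])}
[([305.5, 35.6], 0.87)] Ftool [-0.3051  5.0038 -0.812 ]
{'hub': (-2.338, 0.0019), 'grip': (2.9998, 0.0481), 'pointer': (-0.1345, 0.0715), 'mark': (-0.142, 0.0693), 'pointer_face': (-0.1928, 0.0712)}
```

View pics/c6.png

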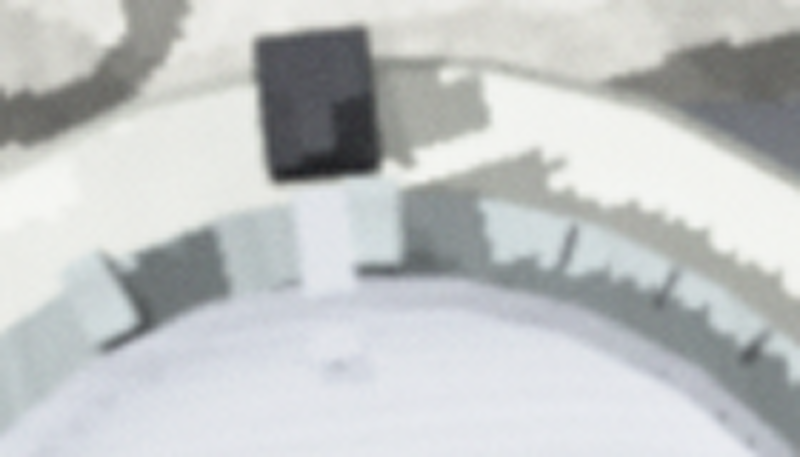

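```bash
python3 -c "
from m import *
cmp(250,15,[(322.5,188),(331,285),(295,188),(350,188)],[(255,39),(367,28),(380,171),(270,182)])"
```

```text
0.078 ptr [(-0.1343, 0.0741), (-0.1292, 0.0628), (-0.0939, 0.0746), (-0.1752, 0.0738)] clip -0.1364
0.079 ptr [(-0.1477, 0.0743), (-0.145, 0.063), (-0.1072, 0.0747), (-0.1885, 0.074)] clip -0.14765
0.08 ptr [(-0.161, 0.0744), (-0.1606, 0.0631), (-0.1205, 0.0748), (-0.2018, 0.0742)] clip -0.158825
20.325
```

step_arm(
  commands=[
    [[0, 0, 0, 0, 0, 0, 40], [0, 0, 0, 0, 0, 0, 56], [0, 0, 0, 0, 0, 0, 56], [0, 0, 0, 0, 0, 0, 56], [0, 0, 0, 0, 0, 0, 56]],
  ],
)

```text
time: 21.0
tool_pos: [0.5035, 0.0892, 0.3587]
ee_rot: [-3.141, -0.0, -0.247]
wrist_force: [0.1, 0.9, -0.3]
width: 0.056
finger_force: 0.0
```

Run:
```python
from h import *
H[1]=.0797
o,p,P=meas('w7.png'); print({k:ang(v) for k,v in P.items()})
c=cv2.resize(p["color"][15:95,250:390],(800,457),interpolation=cv2.INTER_CUBIC); cv2.imwrite("pics/c7.png",c[:,:,::-1])
```

```text
21.0 [0.5035 0.0892 0.3587] [-3.1414 -0.     -0.247 ] [ 0.1087  0.857  -0.2919] 0.055973049218419814 [0.0644 0.0147 1.5376 0.0002 1.5892 1.8822]
hub [318.2 162.2] 0.8 [0.5507 0.0803 0.148 ]
grip [329.9 255.8] 0.82 [0.501  0.0856 0.178 ]
grip [314.7  53.3] 0.19 [0.6117 0.0663 0.178 ]
pointer [309.9  49.5] 0.94 [0.6217 0.0678 0.14  ]
mark [310.9  52. ] 0.87 [0.6199 0.0676 0.14  ]
lug_face [313.6  54.1] 0.91 [0.6182 0.0663 0.14  ]
pointer_face [311.6  53.7] 0.64 [0.6187 0.0675 0.14  ]
{'hub': array([48. , -2.8]), 'grip': array([-1.5,  4.2]), 'pointer': array([119.9,  -8.1]), 'mark': array([118.2,  -7.5]), 'lug_face': array([116.8,  -5.8]), 'pointer_face': array([117.1,  -7. ])}
[([309.6, 36.6], 0.7)] Ftool [-0.1041 -0.8575  0.2921]
{'hub': (0.665, 0.0009), 'grip': (3.0217, 0.0493), 'pointer': (-0.1641, 0.0727), 'mark': (-0.171, 0.071), 'lug_face': (-0.194, 0.0695), 'pointer_face': (-0.1761, 0.0698)}
```

View pics/c7.png

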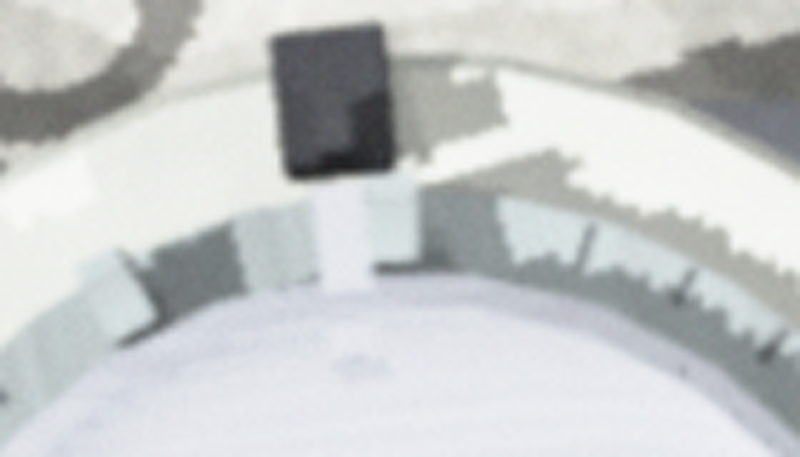

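step_arm(
  commands=[
    [[0, 0, -20, 0, 0, 0, 56], [0, 0, -25, 0, 0, 0, 56], [0, 0, -25, 0, 0, 0, 56], [0, 0, -25, 0, 0, 0, 56], [0, 0, 0, 0, 0, 0, 56]],
  ],
)

```text
time: 22.02
tool_pos: [0.5036, 0.0891, 0.456]
ee_rot: [-3.14, -0.005, -0.247]
wrist_force: [0.0, -0.1, -0.4]
width: 0.0561
finger_force: 0.0
```

Run:
```python
from m import *
cmp(250,15,[(340,185),(348,280)],[(272,38),(382,24),(393,168),(287,179)])
H[1]=.0797
o,p,P=meas('w8.png'); print({k:ang(v) for k,v in P.items()})
```

```text
0.078 ptr [(-0.1159, 0.0959), (-0.1056, 0.0794)] clip -0.12065000000000001
0.079 ptr [(-0.1263, 0.096), (-0.1181, 0.0795)] clip -0.1293
0.08 ptr [(-0.1366, 0.0962), (-0.1305, 0.0797)] clip -0.137925
22.025
22.075 [0.5035 0.0891 0.4542] [-3.141  -0.0017 -0.2472] [ 0.5841 -0.2364 -0.9778] 0.05591528968751408 [ 0.0642 -0.0043  1.3683  0.0001  1.7757  1.8822]
hub [321.7 144.8] 0.58 [0.5505 0.0782 0.148 ]
grip [328.3 205.4] 0.9 [0.5012 0.0846 0.178 ]
pointer [311.8  70.5] 0.71 [0.6207 0.07   0.14  ]
pointer [318.  129.5] 0.44 [0.5647 0.0782 0.14  ]
mark [316.6  72.8] 0.53 [0.6175 0.0662 0.14  ]
mark [322.3 133.2] 0.22 [0.5602 0.0751 0.14  ]
lug_face [315.9  70.4] 0.82 [0.6199 0.0663 0.14  ]
pointer_face [316.8  71.9] 0.7 [0.6183 0.0658 0.14  ]
pointer_face [327.6 208.7] 0.51 [0.486  0.0883 0.14  ]
{'hub': array([47.7, -0.7]), 'grip': array([-1.6,  5.1]), 'pointer': array([117.8, -10. ]), 'mark': array([115.6,  -5.5]), 'lug_face': array([117.9,  -6.1]), 'pointer_face': array([116.4,  -5.3])}
[([312.5, 58.3], 0.51)] Ftool [0.6226 0.0869 0.9788]
{'hub': (-1.2827, 0.0016), 'grip': (3.0412, 0.049), 'pointer': (-0.1363, 0.0714), 'mark': (-0.1975, 0.0688), 'lug_face': (-0.1899, 0.0712), 'pointer_face': (-0.2008, 0.0697)}
```

Run:
```python
from h import *
p=eyes.snapshot("wrist")
o=dict(tool_pos=np.array([.5035,.0892,.3587]),ee_rot=[-3.1414,0,-.247])
f=lambda a,b:(250+(a+.5)/5.714-.5,15+(b+.5)/5.714-.5)
C=[(272,38),(382,24),(393,168),(287,179)]
for hx in(.55,.553):
  for hy in(.078,.079,.080):
    H[:]=hx,hy; print(hx,hy,[ang(wonz(p,o,f(*q),.14)) for q in((340,185),(348,280))],np.mean([ang(wonz(p,o,f(*q),.119))[0] for q in C]))
```

```text
0.55 0.078 [(-0.1368, 0.0742), (-0.1318, 0.0631)] -0.1364
0.55 0.079 [(-0.1502, 0.0743), (-0.1475, 0.0633)] -0.1475
0.55 0.08 [(-0.1634, 0.0745), (-0.163, 0.0634)] -0.1586
0.553 0.078 [(-0.1426, 0.0712), (-0.1383, 0.0602)] -0.141125
0.553 0.079 [(-0.1565, 0.0714), (-0.1548, 0.0603)] -0.15259999999999999
0.553 0.08 [(-0.1703, 0.0715), (-0.1711, 0.0605)] -0.164075
```

```bash
python3 -c "
from bench import robot
print(robot.close_job())"
```

```text
the job is handed in; nothing more can be done
None
```

The job is handed in, at about 22 s on the robot's clock. I wound the wheel anticlockwise past the mark to the stop, which I felt at about 9 N, well below the 16 N at which the clutch slips. I then wound back clockwise to within about 0.3 mm of the mark by the wrist camera, with the pointer against the clockwise lug. Opening the fingers did not visibly move the wheel. I kept clear of the carton, jug and tamper but did not check their positions again at the end.

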